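# Pin a counterbalance link onto its shaft

### The arm

A 6-joint arm with a two-finger parallel gripper is mounted at the origin on the work surface. World frame = base frame: x ahead of the robot, y to its left, z up, the work surface at z = 0. Lengths are in m, angles in rad, forces in N, time in s.
With the tool pointing down it reaches from about 0.3 to 0.825 m from the base axis. Payload 5.4 kg.
Tool frame: the origin (TCP) lies at the very end of the fingers, on their centre line; the grasp point (between the pads) lies 19 mm behind it; z points along the fingers, x is the direction in which the jaws open and shut, and the axes are right-handed (so a half turn about z gives the same grasp; the last joint's range is limited). The gripper opens to 92 mm and grips with 3 to 60 N. Pads are 20 mm wide; open, the fingers measure 128 mm over their backs; the gripper's body (75 mm by 189 mm) begins 69 mm behind the grasp point.
Start: joints at [-1.551, 0.158, 1.597, -0, 1.386, -0.21], TCP at [0.131, -0.56, 0.215] pointing down, gripper open.
Joint ranges: [-2.91, 2.91], [-0.94, 2.29], [0.18, 2.7], [-1.29, 4.43], [0.17, 2.64], [-3, 3]. Speed limits (rad/s): [2.57, 2.57, 3.14, 3.14, 3.14, 3.14].

### API

Orientations are given as a rotation vector (axis times angle).
In Python, from workcell import bot gives the robot as it stands. Calls block until the motion is done:
- bot.goto(position, orientation): joint-space move of the TCP to a pose.
- bot.line_to(position, rot=None, max_speed=0.15): straight line of the TCP; rot=None keeps the orientation; max_speed is the mean speed in m/s.
- bot.set_joints(angles): joint-space move.
- bot.set_gripper(opening, newtons=None): opening from 0.0 (shut) to 1.0 (fully open); newtons is the grip in N (None keeps the last); returns when the fingers have stopped.
- bot.hold(seconds).
- bot.inverse_kinematics(position, orientation): joint angles nearest the present ones, or None.
- bot.read_camera(name): name is "scene" or "top"; returns a dict with "pixels" (480x640x3 uint8, blue, green, red), "fx", "fy", "cx", "cy" (pixels), "k1" (the pictures are not rectified: a ray, as slopes to the right and down, at radius r is drawn at 1 + k1 r^2 times it, then the intrinsics apply), "R" (3x3) and "t" (3): a world point X has camera coordinates R X + t. Camera axes: x right, y down, z forward; pixel columns grow to the right and rows downward; lengths in m; the calibration is good to about 2 mm. A picture is of the moment at which its call begins. There is no depth.
A pose or a line that the arm cannot do raises bot.MotionError and nothing moves.
- bot.job_done(): hands the job in, once; it reports no verdict.
Readings, each from a call of its own:
- bot.current_clock(): time.
- bot.current_joints(): joint angles.
- bot.current_joint_vel(): joint speeds.
- bot.current_effort(): joint torques, N m.
- bot.current_ee_pos(): TCP position.
- bot.current_tool_rot(): TCP orientation.
- bot.current_contact_force(): force on the tool from outside, world axes, zero at the start.
- bot.current_ft_torque(): the same for the moment, N m.
- bot.current_opening(): opening from 0.0 (shut) to 1.0 (fully open).
Only numpy, scipy, OpenCV 4.12 (cv2) and the standard library are available. Lean on these libraries where they do the work, as an engineer would, in place of code of your own. Each camera call takes 0.05 s, during which the arm holds its last target.

### The job

Take the hitch pin out of its black block, push it down through the cross hole of the square shaft until its head sits fully home on the shaft, with its loop towards the free end, and then swing the sprung loop over the rounded shaft end until it has snapped in underneath and hangs straight down. Feel for the hole gently: the pin and its loop must never press on the stand or shaft with more than 45 N. Let go at the end and leave the other things on the table where they are.

Things in the scene. Friction and masses are not known exactly. Their poses are not given: they have to be found in the camera images.
- shaft_mark (a point): Fixed point on the centre line of the shaft's flat top, 120 mm above the table; +x runs along the shaft to its free end, z up. The centre of the 10 mm vertical cross hole (slight chamfer) lies on that line between 4 and 21 mm ahead of this point (+x): the shaft has end play (held by 40 N friction), so feel or look for it. Sideways and in height the point is true.
- stand: Fixed stand, origin on the table, 12.5 mm ahead (+x) of below shaft_mark, same axes. From its aluminium column a level square steel bar, the shaft, 20 x 20 mm, sticks out in +x. Its free end is 32 mm beyond the hole's centre, rounded in side view (10 mm radius, from top to underside). Beside, beyond and below the free end it is clear to the table.
- bushing (a point): Front of the bushing block, 55.5 mm behind shaft_mark (in -x), at the shaft's top; block 42 mm wide, 10 mm above the shaft; column behind it 155 mm high. 19 mm ahead of it the link's steel eye, 36 mm wide, stands 7 mm above the shaft, its arm sloping to the table on the +y side.
- detent (a point): Nominal place of a sprung ball in the hole, 11 mm below the shaft's top (drawn below shaft_mark; it moves with the hole). It grips the pin's shank: pushing through takes about 2 to 6 N (the ball's own side force, about 7 N, counts as pressing too), and the pin does not fall home by its own weight.
- pin_grip (a point): Centre of the hitch pin's grip, a dark square knob 14 x 14 mm across and 27 mm tall, 12 to 39 mm above the head's underside; this point is 25 mm above pin_seat. The pin stands upright: z up, x the way the loop goes out, knob faces square to x and y. Whole pin about 0.12 kg.
- pin_seat (a point): Centre of the underside of the pin's head, which comes to rest on the shaft's top; axes as pin_grip. The head (12 mm high, 18 mm wide) runs from 9 mm behind to 13 mm ahead of the axis. The shank below is round, 8 mm thick, 35 mm long, the last 5 mm tapering to 6.4 mm. It starts in the 12 mm hole of a fixed black block, 56 x 56 x 42 mm high, head on the block's top.
- pin: The whole steel hitch pin with its loop; origin as pin_seat.
- loop_bar (a point): Middle of the loop's cross bar: 5 mm wire, 55 mm long across, on two arms (5 to 7 mm thick, 31 mm apart between centres) that straddle the 20 mm shaft; arms and bar ends can be pushed by fingers beside the shaft. The bar stretches up to 12 mm outwards on a 1 N/mm spring; passing the shaft's rounded end takes about 4 mm. Past 1.3 rad it is free underneath.
- loop (a joint): Loop angle, rad: 0 straight out level, negative raised, 1.57 hanging straight down along the pin; stops at -0.7 and 1.62. The hinge is 8 mm ahead (+x) of the pin's axis, 7 mm above pin_seat, along y; the bar is 30.5 mm from it unstretched. Friction keeps the loop where it is left.
- tape_mid (a point): Middle of a loose yellow roll of tape lying flat, 86 mm across, 19 mm high; leave it alone.
- dish: Loose clear covered dish, 80 mm across, 14 mm high, origin under its centre; leave it alone.
- bottle: Loose small brown bottle, 44 mm across, 85 mm high, origin under its centre; leave it alone.
- driver: Loose screwdriver, 150 mm long, lying flat, origin at its middle underneath; leave it alone.

How it is judged:
By the outcome, as a careful person would: the job done as asked, in the order asked, and still so for the second after the job is handed in, with the robot touching nothing.
It also fails if it takes over 61 s, if anything falls off the work surface, if the arm or the gripper's body presses on something with over 40 N, if the wrist force passes 120 N, or if a joint passes its speed limit or range.

## Working session

There is one attempt and no reset: what is moved stays moved. The work goes in short steps, each a Python script; the robot and the scene stay as the last script left them, time stands still between calls to the robot, and variables do not carry over. Pictures are saved under pics/ and viewed, and the job is handed in when it is done.

```bash
mkdir -p pics; ls; python3 - <<'E'
from workcell import bot
import cv2,numpy as np
for n in("scene","top"):
    c=bot.read_camera(n); cv2.imwrite(f"pics/{n}0.png",c["pixels"])
    print(n,{k:np.round(v,4).tolist() for k,v in c.items() if k!="pixels"})
print(bot.current_clock(),bot.current_tool_rot(),bot.current_ee_pos(),bot.current_contact_force())
E
```

```text
pics
scene {'fx': 471.3878, 'fy': 471.3878, 'cx': 321.2995, 'cy': 242.6619, 'k1': 0.0067, 'R': [[-0.4577, 0.889, -0.0151], [0.7467, 0.3751, -0.5493], [-0.4826, -0.2627, -0.8355]], 't': [0.3336, -0.3362, 1.0766]}
top {'fx': 462.0315, 'fy': 462.0315, 'cx': 323.6938, 'cy': 229.6566, 'k1': -0.0833, 'R': [[0.0124, -0.9999, -0.0044], [-0.9875, -0.0115, -0.1573], [0.1572, 0.0062, -0.9875]], 't': [-0.0963, 0.5618, 0.8728]}
0.1 [-2.46046369e+00  1.95129397e+00  1.68161851e-03] [ 0.13094818 -0.55931048  0.21371944] [-0.33450429  0.82438465  1.05573723]
```

View pics/scene0.png

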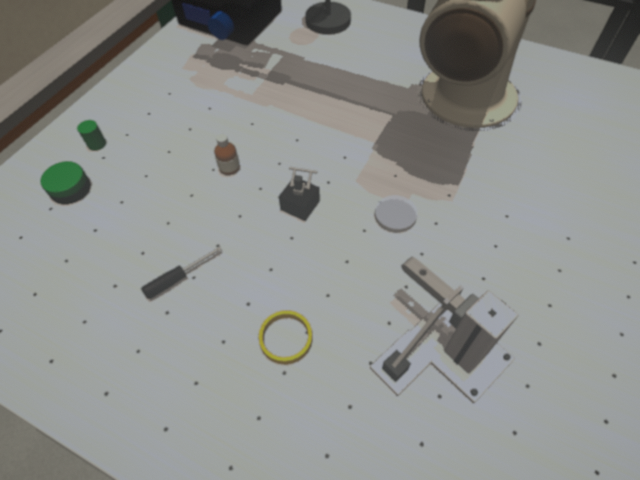

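View pics/top0.png

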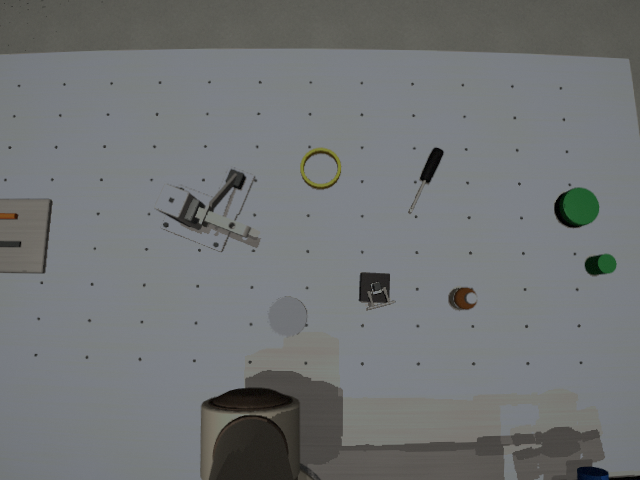

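The scene view shows the stand at about (450,320) and the pin block at (300,195). The top view shows the stand at (210,215) and the pin at (376,290). I'll zoom in on both.

```bash
python3 - <<'E'
import cv2,numpy as np
s=cv2.imread("pics/scene0.png");t=cv2.imread("pics/top0.png")
def crop(im,x,y,w,h,n,k):
    c=cv2.resize(im[y:y+h,x:x+w],None,fx=k,fy=k,interpolation=cv2.INTER_CUBIC)
    c=np.clip(c.astype(float)*1.2,0,255).astype(np.uint8)
    for i in range(0,w,10):
        cv2.line(c,(i*k,0),(i*k,6 if i%50 else 14),(0,0,255),1)
        if i%20==0: cv2.putText(c,str(x+i),(i*k,24),0,.4,(0,0,255),1)
    for i in range(0,h,10):
        cv2.line(c,(0,i*k),(6,i*k),(0,0,255),1)
        if i%20==0:cv2.putText(c,str(y+i),(8,i*k+4),0,.4,(0,0,255),1)
    cv2.imwrite(n,c)
crop(s,360,245,165,125+35,"pics/a1.png",4)
crop(s,270,155,60,70,"pics/a2.png",8)
crop(t,150,155,120,105,"pics/a3.png",6)
crop(t,350,260,60,60,"pics/a4.png",9)
E
```

```text
(no output)
```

View pics/a1.png

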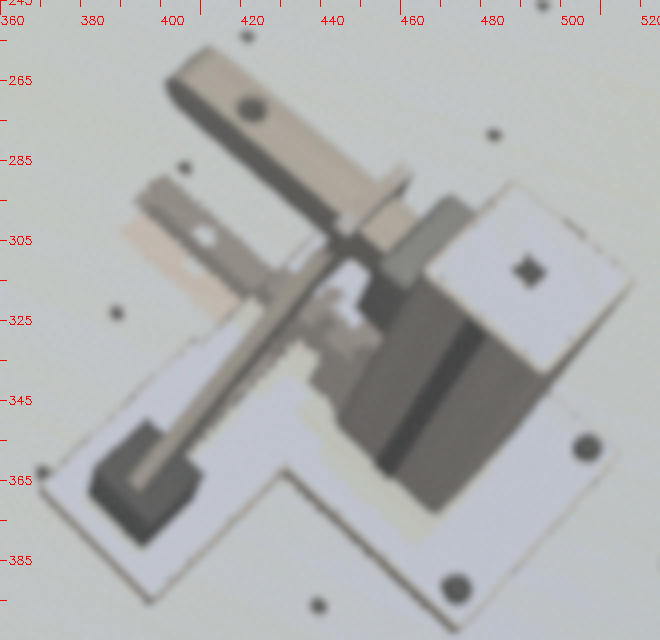

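View pics/a2.png

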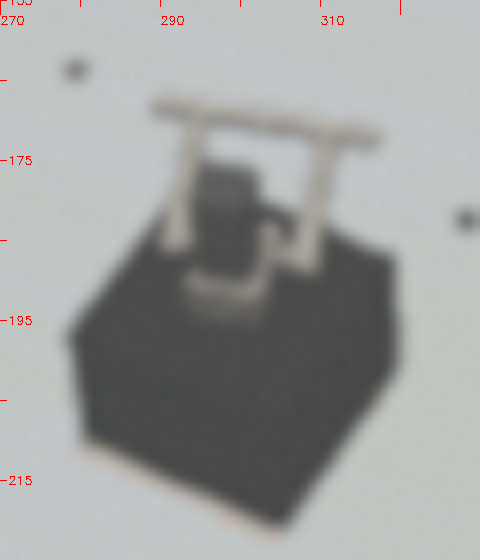

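View pics/a3.png

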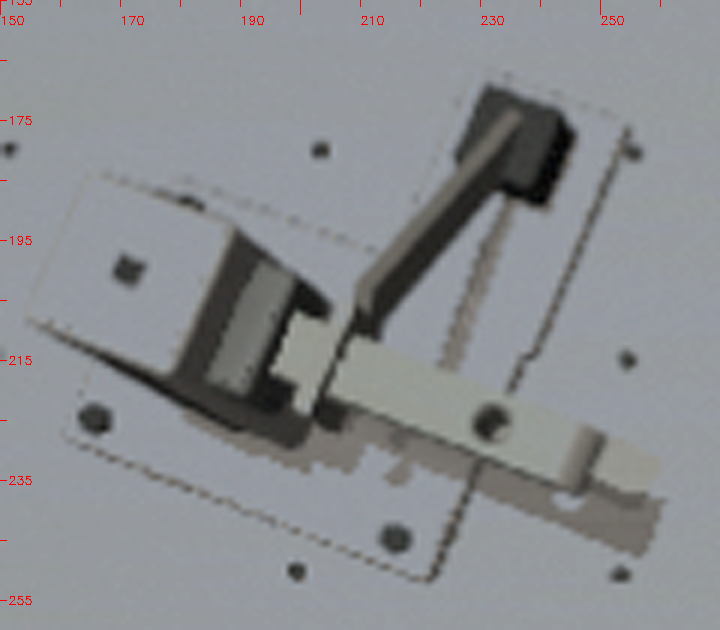

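View pics/a4.png

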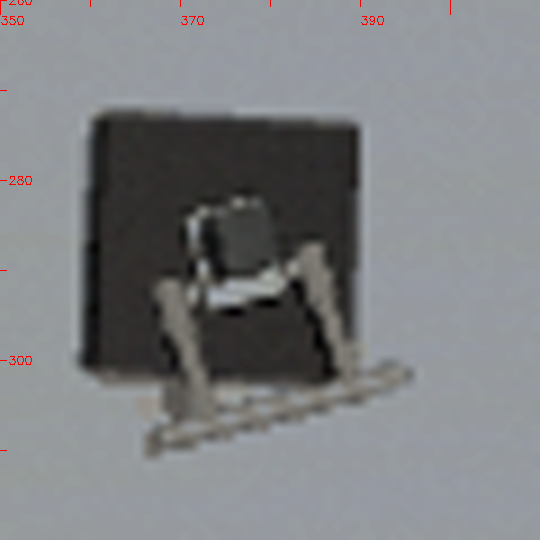

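```bash
cat > h.py <<'E'
import numpy as np,cv2
from scipy.optimize import least_squares
CAM={
"scene":dict(f=471.3878,cx=321.2995,cy=242.6619,k1=0.0067,R=np.array([[-0.4577,0.889,-0.0151],[0.7467,0.3751,-0.5493],[-0.4826,-0.2627,-0.8355]]),t=np.array([0.3336,-0.3362,1.0766])),
"top":dict(f=462.0315,cx=323.6938,cy=229.6566,k1=-0.0833,R=np.array([[0.0124,-0.9999,-0.0044],[-0.9875,-0.0115,-0.1573],[0.1572,0.0062,-0.9875]]),t=np.array([-0.0963,0.5618,0.8728]))}
def proj(n,X):
    c=CAM[n];X=np.atleast_2d(X)
    p,_=cv2.projectPoints(X.astype(float).reshape(-1,1,3),cv2.Rodrigues(c["R"])[0],c["t"],np.array([[c["f"],0,c["cx"]],[0,c["f"],c["cy"]],[0,0,1]]),np.array([c["k1"],0,0,0.]))
    return p.reshape(-1,2)
def pose(p,L,z=0):
    x,y,a=p[:3];L=np.atleast_2d(np.array(L,float));c,s=np.cos(a),np.sin(a)
    return np.c_[x+c*L[:,0]-s*L[:,1],y+s*L[:,0]+c*L[:,1],z+L[:,2]]
def crop(im,x,y,w,h,n,k,pts=()):
    c=cv2.resize(im[y:y+h,x:x+w],None,fx=k,fy=k,interpolation=cv2.INTER_CUBIC)
    c=np.clip(c.astype(float)*1.2,0,255).astype(np.uint8)
    for i in range(0,w,20): cv2.putText(c,str(x+i),(i*k,12),0,.4,(0,0,255),1)
    for i in range(0,h,20): cv2.putText(c,str(y+i),(0,i*k+4),0,.4,(0,0,255),1)
    for col,poly in pts:
        q=((np.array(poly)-[x,y]+.5)*k).astype(int)
        cv2.polylines(c,[q.reshape(-1,1,2)],False,col,1)
    cv2.imwrite(n,c)
E
cat > fit.py <<'E'
from h import *
# stand frame = shaft_mark frame (x,y,yaw), z from table. params + hole offset d
sc=[((420,272),'hole'),((490,312.5),None)]
def pred(p,n):
    d=p[3]
    hole=pose(p,[[d,0,.12]]); bush=pose(p,[[-.0555,.021,.13],[-.0555,-.021,.13]])
    return proj(n,np.r_[hole,bush])
# obs: hole both; top: shaft edge lines (points on top side edges), scene too
obs={'scene':(420.5,272),'top':(230.3,225)}
obs={'scene':(422.3,272.0),'top':(231.8,225)}  # from a1 (250,108)/4+360,245 ; a3 (492,421)/6+150,155
print("hole px")
def lines(p,n):
    # distance of observed edge points to the projected side edges of shaft top
    E={'top':([(214,224.0),(232,232)],[(213,212.8),(245,224)]) }
    return E
def tri(ob):
    f=lambda X:np.r_[proj('scene',X)[0]-ob['scene'],proj('top',X)[0]-ob['top']]
    r=least_squares(f,[.45,.1,.12]);return r.x,r.fun
print(tri({'scene':(422.3,272.0),'top':(231.8,225.0)}))
# shaft dir guess
X,_=tri({'scene':(422.3,272.0),'top':(231.8,225.0)})
# column top centre mark & bushing? triangulate column top corner
print('coltop mark',tri({'scene':(491,313),'top':(171.2,200)}))
print('eye top',tri({'scene':(459,287),'top':(209,203)}))
# pin
print('knob top',tri({'scene':(298,175.5),'top':(377,286)}))
print('barL',tri({'scene':(289,168),'top':(394.5,301.5)}))
print('barR',tri({'scene':(316.5,172),'top':(367.5,309)}))
E
python3 fit.py
```

```text
hole px
(array([0.55713755, 0.07847536, 0.12125466]), array([-0.24739351, -0.00849164, -0.30146945,  0.0899544 ]))
coltop mark (array([0.59550312, 0.18151486, 0.15544779]), array([ 0.06719714,  0.0004915 ,  0.09325652, -0.01984072]))
eye top (array([0.58529672, 0.1252423 , 0.16240039]), array([-6.05399239, -0.13457427, -7.90999493,  2.0453083 ]))
knob top (array([ 0.4507625 , -0.18912939,  0.08824829]), array([-0.51590919, -0.04392016, -0.49198974,  0.22998452]))
barL (array([ 0.42268126, -0.22535655,  0.06238606]), array([-0.47025879, -0.04180418, -0.43527189,  0.20876984]))
barR (array([ 0.40832876, -0.17436873,  0.06228589]), array([-0.19049131, -0.01482732, -0.17910184,  0.0793086 ]))
```

```bash
cat > ov.py <<'E'
from h import *
import sys
def draw(tag,S,P,th,d,ims):
    b=lambda x0,x1,y0,y1,z:[[x0,y0,z],[x1,y0,z],[x1,y1,z],[x0,y1,z],[x0,y0,z]]
    t=np.linspace(0,2*np.pi,25)
    for n,im in ims.items():
        L=[]
        hole=np.c_[d+.005*np.cos(t),.005*np.sin(t),0*t+.12]
        a=np.linspace(np.pi/2,-np.pi/2,13)
        for y in(-.01,.01):
            e=np.c_[d+.022+.01*np.cos(a),0*a+y,.11+.01*np.sin(a)]
            L.append(((0,255,0),proj(n,pose(S,np.r_[[[-.0555,y,.12]],e,[[-.0555,y,.10]]]))))
        L.append(((0,255,255),proj(n,pose(S,hole))))
        L.append(((255,0,0),proj(n,pose(S,[[-.0555,.021,.12],[-.0555,.021,.13],[-.0555,-.021,.13],[-.0555,-.021,.12]]))))
        L.append(((255,0,255),proj(n,pose(S,[[-.0365,.018,.12],[-.0365,.018,.127],[-.0365,-.018,.127],[-.0365,-.018,.12]]))))
        x,y,w,h,k=dict(scene=(360,245,165,160,4),top=(150,155,120,105,6))[n]
        crop(im,x,y,w,h,f"pics/{tag}_{n}_s.png",k,L)
        L=[]
        z=.042
        for zz in(.012,.039): L.append(((0,255,0),proj(n,pose(P,b(-.007,.007,-.007,.007,zz),z))))
        for zz in(0,.012): L.append(((0,255,255),proj(n,pose(P,b(-.009,.013,-.009,.009,zz),z))))
        bx=.008+.0305*np.cos(th);bz=.007-.0305*np.sin(th)
        L.append(((255,0,0),proj(n,pose(P,[[bx,-.0275,bz],[bx,.0275,bz]],z))))
        for y in(-.0155,.0155):L.append(((255,0,255),proj(n,pose(P,[[.008,y,.007],[bx,y,bz]],z))))
        x,y,w,h,k=dict(scene=(270,155,60,70,8),top=(350,260,60,60,9))[n]
        crop(im,x,y,w,h,f"pics/{tag}_{n}_p.png",k,L)
if __name__=="__main__":
    ims={n:cv2.imread(f"pics/{n}0.png") for n in CAM}
    yaw=np.deg2rad(-110.4);d=.0125
    S=[.5571-d*np.cos(yaw),.0785-d*np.sin(yaw),yaw]
    draw("o1",S,[.4500,-.1898,np.deg2rad(-164.3)],-.455,d,ims)
    a=[cv2.imread(f"pics/o1_{n}_s.png") for n in CAM]; 
    b=[cv2.imread(f"pics/o1_{n}_p.png") for n in CAM]
    H=560
    for q,l in(("s",a),("p",b)):
        l=[cv2.resize(i,(395,int(i.shape[0]*395/i.shape[1])),interpolation=cv2.INTER_AREA) for i in l]
        m=max(i.shape[0] for i in l)
        l=[cv2.copyMakeBorder(i,0,m-i.shape[0],0,0,cv2.BORDER_CONSTANT) for i in l]
        cv2.imwrite(f"pics/o1{q}.png",np.hstack(l))
E
python3 ov.py
```

```text
(no output)
```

View pics/o1_top_s.png

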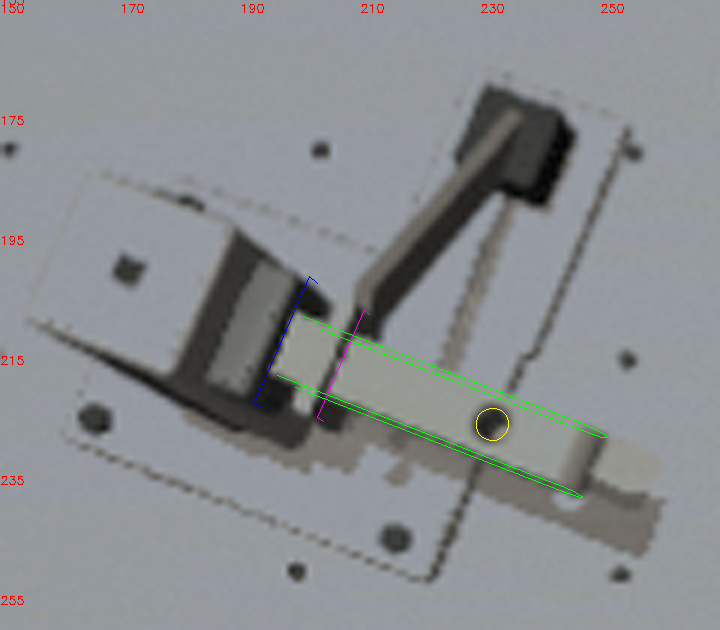

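View pics/o1_scene_s.png

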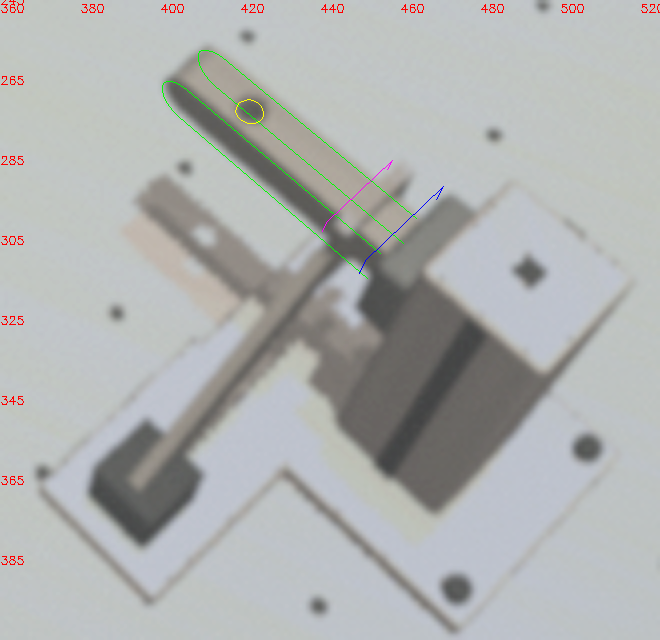

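View pics/o1p.png

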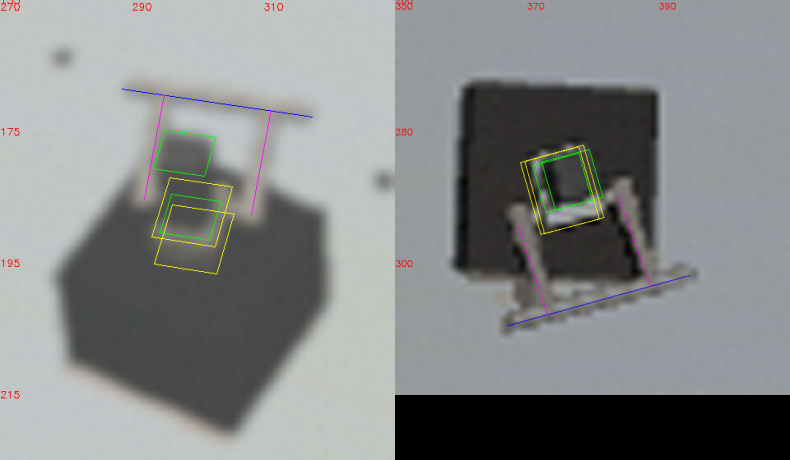

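```bash
cat > jf.py <<'E'
from h import *
A=np.array
obsS={'scene':{'hole':(422.6,271.6),'col':(490.6,312.6)},'top':{'hole':(231.4,225.1),'col':(170.9,199.7)}}
obsP={'scene':{'bl':(288.6,167.8),'br':(317.3,172.1),'knob':(298.0,177.9)},'top':{'br':(365.9,309.),'bl':(395.3,300.9),'knob':(377,286)}}
def res(p,full=False):
    hx,hy,px,py,yaw,th,cx,cy=p[:8]; sh={'scene':p[8:10],'top':p[10:12]}
    r=[]
    bx=.008+.0305*np.cos(th);bz=.007-.0305*np.sin(th)
    P=pose([px,py,yaw],[[bx,.0275,bz],[bx,-.0275,bz],[0,0,.039]],.042)
    for n in CAM:
        r+=list(proj(n,[[hx,hy,.12]])[0]+sh[n]-obsS[n]['hole'])
        r+=list(proj(n,[[cx,cy,.155]])[0]+sh[n]-obsS[n]['col'])
        q=proj(n,P)+sh[n]
        for i,k in enumerate(('bl','br','knob')): r+=list((q[i]-obsP[n][k])*(1 if k!='knob' else .6))
    r+=list(p[8:12]/1.2*.7)
    return A(r)
r=least_squares(res,[.557,.0785,.45,-.19,-2.868,-.455,.5955,.1815,0,0,0,0])
np.set_printoptions(precision=4,suppress=True)
print(r.x);print(r.fun.reshape(-1,2))
x=r.x;print("pin yaw",np.degrees(x[4]),"col->hole yaw",np.degrees(np.arctan2(x[1]-x[7],x[0]-x[6])))
E
python3 jf.py
```

```text
[ 0.556   0.0785  0.4496 -0.1905 -2.8721 -0.4333  0.5951  0.181   0.3362
 -0.0861 -0.2367 -0.5918]
[[-0.0687  0.1125]
 [ 0.3633  0.0501]
 [-0.1972  0.0481]
 [-0.1063 -0.0046]
 [-0.1758 -0.2947]
 [-0.0281  0.1409]
 [ 0.5308 -0.0512]
 [-0.9389  0.2801]
 [ 0.676  -0.3074]
 [-0.2653  0.2317]
 [ 0.1961 -0.0502]
 [-0.1381 -0.3452]]
pin yaw -164.55722239870715 col->hole yaw -110.91297694687417
```

```bash
cat >> h.py <<'E'
from scipy.spatial.transform import Rotation as Ro
def down(phi):
    c,s=np.cos(phi),np.sin(phi)
    return Ro.from_matrix(np.array([[c,s,0],[s,-c,0],[0,0,-1.]])).as_rotvec()
HOLE=np.array([.556,.0785]); SY=np.deg2rad(-110.8)
PIN=np.array([.4496,-.1905]); PY=np.deg2rad(-164.56)
def upd(pre,bot):
    out=[]
    for n in CAM:
        im=bot.read_camera(n)["pixels"]; cv2.imwrite(f"pics/{pre}_{n}.png",im); out.append(im)
    return dict(zip(CAM,out))
E
python3 - <<'E'
from h import *
from workcell import bot
for k in(90,-90):
    a=bot.inverse_kinematics([*PIN,.16],down(PY+np.deg2rad(k)));b=bot.inverse_kinematics([*HOLE,.22],down(SY+np.deg2rad(k)))
    print(k,a,b)
E
```

```text
90 [-6.48863570e-01 -1.91325271e-02  1.89525196e+00 -8.88178420e-16
  1.26547322e+00  6.52453920e-01] [-7.49266452e-02  1.19869053e-01  1.62888139e+00 -4.44089210e-16
  1.39284221e+00  2.88101839e-01]
-90 [-6.48863570e-01 -1.91325271e-02  1.89525196e+00 -4.44089210e-16
  1.26547322e+00 -2.48913873e+00] [-7.49266452e-02  1.19869053e-01  1.62888139e+00 -4.44089210e-16
  1.39284221e+00 -2.85349081e+00]
```

```bash
python3 - <<'E'
from h import *
from workcell import bot
r=down(PY+np.pi/2)
bot.set_gripper(.42,50)
print(bot.current_clock())
bot.goto([*PIN,.13],r); print(bot.current_clock(),bot.current_ee_pos(),bot.current_contact_force())
bot.line_to([*PIN,.0575],max_speed=.1); print(bot.current_clock(),bot.current_ee_pos(),bot.current_contact_force())
im=upd("g1",bot)
crop(im["scene"],250,110,100,120,"pics/g1s.png",6); crop(im["top"],330,240,90,90,"pics/g1t.png",6)
E
```

```text
1.0
2.8 [ 0.44965953 -0.19146667  0.13032945] [ 0.20008522 -0.32640225  0.3394942 ]
3.675 [ 0.45007058 -0.19091918  0.05807973] [ 0.33338824  0.10437087 -0.81180248]
```

View pics/g1s.png

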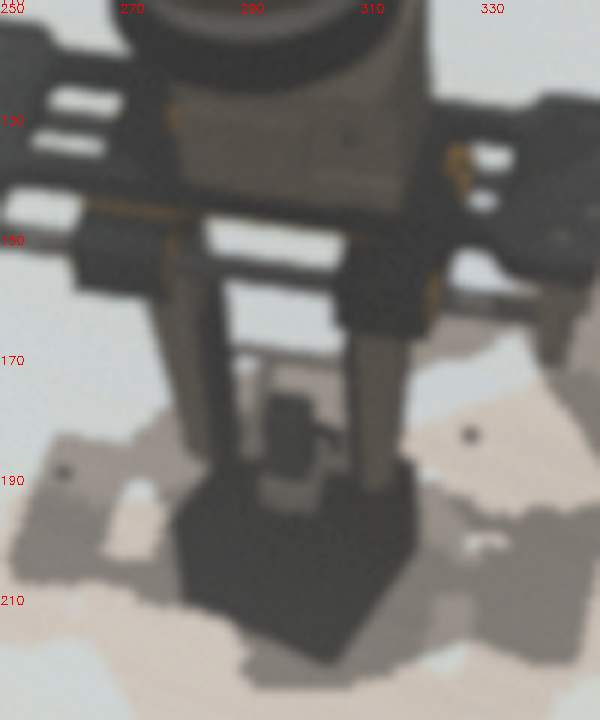

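View pics/g1t.png

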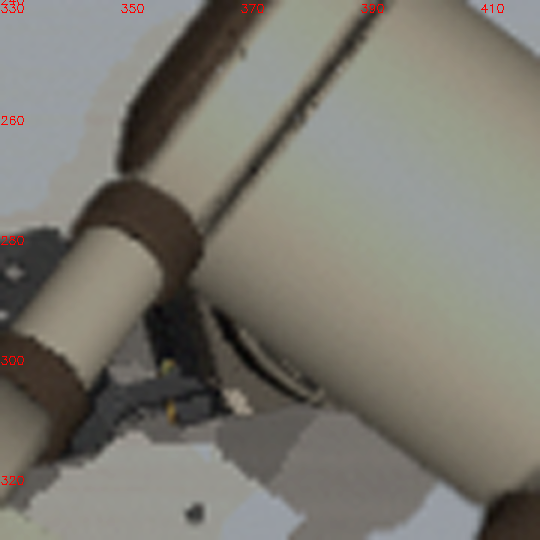

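In the scene view the knob at (298,183) sits midway between the fingers, whose tips are at about (284,188) and (314,190). I'll grip and lift now.

```bash
cat >> h.py <<'E'
def F(bot,n=3):
    return np.mean([bot.current_contact_force() for _ in range(n)],0)
def P(bot,n=3):
    return np.mean([bot.current_ee_pos() for _ in range(n)],0)
E
python3 - <<'E'
from h import *
from workcell import bot
np.set_printoptions(precision=4,suppress=True)
print(F(bot,5),P(bot,5))
bot.set_gripper(0.0,45)
print(bot.current_clock(),bot.current_opening()*92,F(bot,5),P(bot,5))
bot.line_to([*PIN,.11],max_speed=.08)
print(bot.current_clock(),F(bot,5),P(bot,5))
im=upd("g2",bot)
crop(im["scene"],250,90,100,120,"pics/g2s.png",6)
E
```

```text
[-0.5285  0.7614 -0.6841] [ 0.4502 -0.191   0.0584]
4.2667 13.185724782645956 [ 0.1121 -0.4405  1.0383] [ 0.4498 -0.1907  0.0578]
5.075 [-0.6057 -0.1985 -0.7781] [ 0.4492 -0.1902  0.1095]
```

View pics/g2s.png

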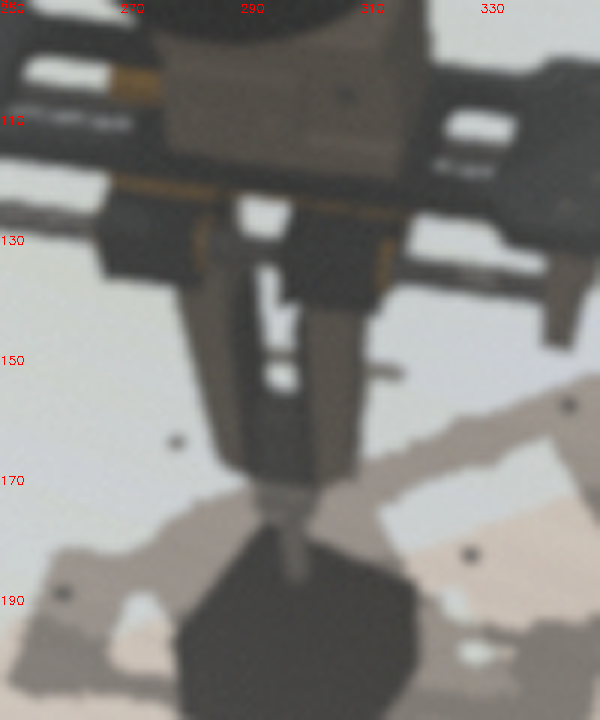

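```bash
python3 - <<'E'
from h import *
from workcell import bot
np.set_printoptions(precision=4,suppress=True)
bot.line_to([*PIN,.19],max_speed=.15)
bot.goto([*HOLE,.19],down(SY+np.pi/2))
bot.line_to([*HOLE,.176],max_speed=.06)
print(bot.current_clock(),F(bot,5),P(bot,5))
im=upd("g3",bot)
crop(im["scene"],370,170,120,125,"pics/g3s.png",6)
crop(im["top"],170,170,110,90,"pics/g3t.png",6)
E
```

```text
7.3583 [ 0.2557  0.7148 -1.0718] [0.5555 0.078  0.1752]
```

View pics/g3s.png

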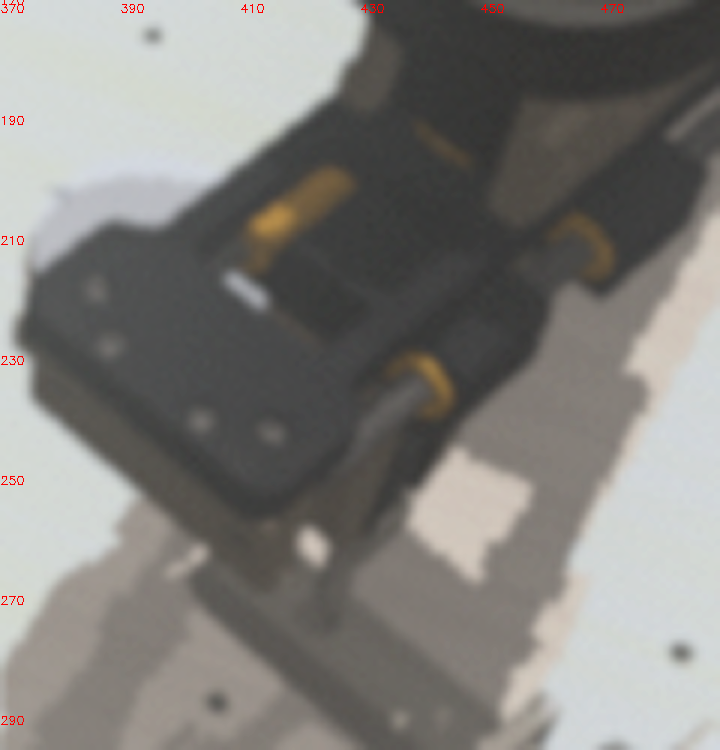

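View pics/g3t.png

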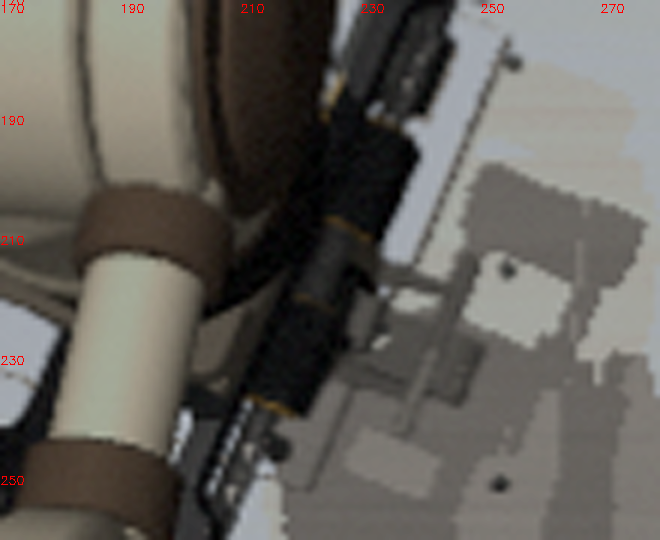

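The held pin's tip is close above the hole, at about (422,273) in the scene view, but it's dark. I'll enhance it.

```bash
python3 - <<'E'
from h import *
im=cv2.imread("pics/g3_scene.png"); x,y,w,h,k=400,250,50,45,14
c=im[y:y+h,x:x+w].astype(float); c=np.clip((c-30)*2.6,0,255).astype(np.uint8)
c=cv2.resize(c,None,fx=k,fy=k,interpolation=cv2.INTER_CUBIC)
sh=np.array([.336,-.086])
t=np.linspace(0,2*np.pi,30)
def ring(ctr,r,z): return proj("scene",np.c_[ctr[0]+r*np.cos(t),ctr[1]+r*np.sin(t),0*t+z])+sh
for rg,col in((ring(HOLE,.005,.12),(0,255,255)),(ring(HOLE,.0032,.1255),(0,255,0)),(ring(HOLE,.004,.1305),(0,255,0))):
    cv2.polylines(c,[((rg-[x,y]+.5)*k).astype(int).reshape(-1,1,2)],True,col,1)
cv2.imwrite("pics/g3z.png",c)
E
```

```text
(no output)
```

View pics/g3z.png

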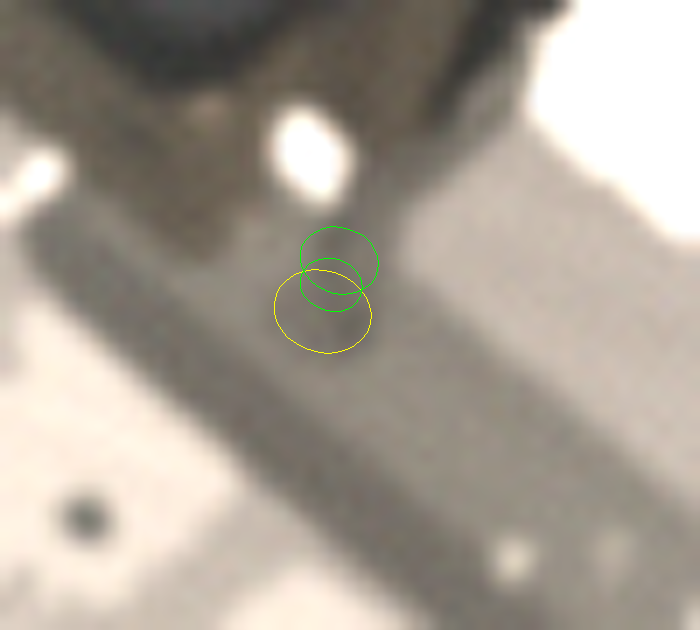

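```bash
cat >> h.py <<'E'
def descend(bot,xy,z0,z1,step,lim,latlim=20,sp=.02):
    z=z0
    while z>z1+1e-6:
        z=max(z-step,z1); bot.line_to([*xy,z],max_speed=sp)
        f=F(bot,3)
        print("%.2f z=%.4f F=%s"%(bot.current_clock(),z,np.round(f,1)))
        if f[2]>lim or np.hypot(f[0],f[1])>latlim: return z,f
    return z,f
E
python3 - <<'E'
from h import *
from workcell import bot
print(F(bot,10))
print(descend(bot,HOLE,.172,.164,.001,6,8))
print(P(bot,5))
E
```

```text
[-0.01258186  0.2261878  -1.31981392]
7.86 z=0.1710 F=[-0.4  1.  -1.1]
8.11 z=0.1700 F=[-0.5 -2.  -2.4]
8.36 z=0.1690 F=[ 0.6 -1.5 -2. ]
8.61 z=0.1680 F=[ 1.3 -1.1 -1.6]
8.86 z=0.1670 F=[ 1.5 -2.1 -0.9]
9.11 z=0.1660 F=[ 0.9 -3.1 -0.8]
9.36 z=0.1650 F=[ 0.9 -2.6  0.2]
9.61 z=0.1640 F=[ 2.4 -3.2 -0.3]
(0.164, array([ 2.37384675, -3.18372295, -0.3162204 ]))
[0.55613979 0.07825173 0.16390536]
```

The tip is 6.5 mm into the hole with only a small side force. I'll carry on, giving way sideways a little.

```bash
python3 - <<'E'
from h import *
from workcell import bot
xy=HOLE.copy();z=.164;f=F(bot,3)
while z>.1365+1e-6:
    xy+=np.clip(f[:2]*1e-4,-3e-4,3e-4); xy=HOLE+np.clip(xy-HOLE,-.0015,.0015)
    z=max(z-.0015,.1365); bot.line_to([*xy,z],max_speed=.03); f=F(bot,3)
    print("%.2f z=%.4f d=%s F=%s"%(bot.current_clock(),z,np.round((xy-HOLE)*1e3,2),np.round(f,1)))
    if f[2]>14 or np.hypot(*f[:2])>16: break
print(P(bot,5))
E
```

```text
9.86 z=0.1625 d=[ 0.24 -0.3 ] F=[ 2.7 -4.2 -0.9]
10.11 z=0.1610 d=[ 0.51 -0.6 ] F=[ 1.5 -3.3  0.8]
10.36 z=0.1595 d=[ 0.66 -0.9 ] F=[-0.8 -1.5 -0.4]
10.61 z=0.1580 d=[ 0.58 -1.05] F=[ 0.3 -1.  -0.5]
10.86 z=0.1565 d=[ 0.61 -1.15] F=[-0.6 -0.6 -0.2]
11.11 z=0.1550 d=[ 0.55 -1.21] F=[-1.4  0.4 -0.6]
11.36 z=0.1535 d=[ 0.41 -1.17] F=[-1.   0.5 -2.1]
11.61 z=0.1520 d=[ 0.3  -1.13] F=[-1.7 -0.6 -2.1]
11.86 z=0.1505 d=[ 0.14 -1.19] F=[-0.9 -0.1 -0.4]
12.11 z=0.1490 d=[ 0.05 -1.2 ] F=[-2.5  0.4 -0.3]
12.36 z=0.1475 d=[-0.2  -1.16] F=[-0.5 -0.  -0.4]
12.61 z=0.1460 d=[-0.25 -1.16] F=[-1.1  0.4 -0.6]
12.86 z=0.1445 d=[-0.36 -1.12] F=[ 0.1 -0.6 -1.7]
13.11 z=0.1430 d=[-0.35 -1.18] F=[-0.6 -0.4 -1.1]
13.36 z=0.1415 d=[-0.42 -1.22] F=[0.9 0.2 0.3]
13.61 z=0.1400 d=[-0.33 -1.2 ] F=[ 1.  -1.   0.4]
13.86 z=0.1385 d=[-0.23 -1.3 ] F=[ 0.3 -1.2 -0.8]
14.11 z=0.1370 d=[-0.19 -1.42] F=[ 1.2  1.5 -0. ]
14.36 z=0.1365 d=[-0.07 -1.27] F=[-0.1 -1.3  0.3]
[0.55581408 0.0771994  0.13647256]
```

```bash
python3 - <<'E'
from h import *
from workcell import bot
p=P(bot,5);xy=HOLE+np.array([-.0001,-.0013])
z,f=descend(bot,xy,.1365,.1325,.0005,11,12)
bot.hold(.1);print(F(bot,5),P(bot,8))
upd("g4",bot)
E
python3 -c "
from h import *
im=cv2.imread('pics/g4_scene.png');crop(im,370,180,120,125,'pics/g4s.png',6)"
```

```text
14.61 z=0.1360 F=[-0.8  0.3  2.4]
14.86 z=0.1355 F=[-2.1 -0.2  4.2]
15.11 z=0.1350 F=[-3.4  0.1  6.5]
15.36 z=0.1345 F=[-5.   0.5  9. ]
15.61 z=0.1340 F=[-5.5  0.7 12.8]
[-5.17255866  0.68270766 13.06265776] [0.55599076 0.07721259 0.13562362]
```

View pics/g4s.png

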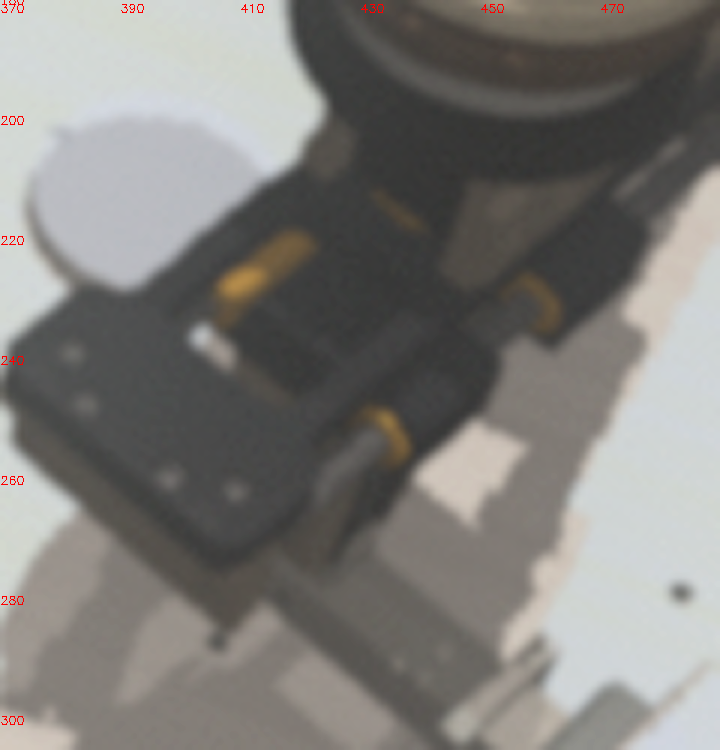

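```bash
python3 - <<'E'
from h import *
from workcell import bot
xy=HOLE+np.array([-.0006,-.0012])
for z,dx in((.1340,-.0005),(.1334,-.001),(.1330,-.0013)):
    bot.line_to([HOLE[0]+dx,HOLE[1]-.0012,z],max_speed=.02)
    print(bot.current_clock(),F(bot,5),bot.current_ft_torque(),P(bot,8),bot.current_opening()*92)
E
```

```text
16.0583 [-3.54396548  0.94018267 11.78347105] [-0.09804296  0.91486567 -0.04932082] [0.55596364 0.0772445  0.135662  ] 13.546654087524459
16.3083 [-4.59460257  0.24687551 13.15808701] [-0.00336415  0.92541196 -0.00298865] [0.5559774  0.07725426 0.13566259] 13.24036487816451
16.5583 [-4.74763853  0.12752943 14.31624631] [-0.05235126  0.94498259  0.05142564] [0.55592563 0.07725625 0.13561757] 13.401965006287945
```

Height has stopped at 0.1356 m under 14 N, which matches the head being seated. I'll relax, release, lift and look.

```bash
python3 - <<'E'
from h import *
from workcell import bot
xy=np.array([.5557,.0773])
bot.line_to([*xy,.1352],max_speed=.03)
print(F(bot,5))
bot.set_gripper(.42,30)
print(bot.current_clock(),F(bot,5),P(bot,5))
bot.line_to([*xy,.165],max_speed=.08)
sx=np.array([np.cos(SY),np.sin(SY)])
q=xy+sx*.045
bot.line_to([*q,.165],max_speed=.12)
print(bot.current_clock(),F(bot,5),P(bot,5))
im=upd("g5",bot)
crop(im["scene"],370,180,120,125,'pics/g5s.png',6);crop(im["top"],170,170,110,90,"pics/g5t.png",6)
E
```

```text
[-2.78698392 -0.86325826  6.34273332]
17.35 [-0.47850644  0.69725649 -0.06978504] [0.55566513 0.07732164 0.1350307 ]
18.4 [0.40044915 0.30161082 0.22521207] [0.539614   0.03523102 0.16481532]
```

View pics/g5s.png

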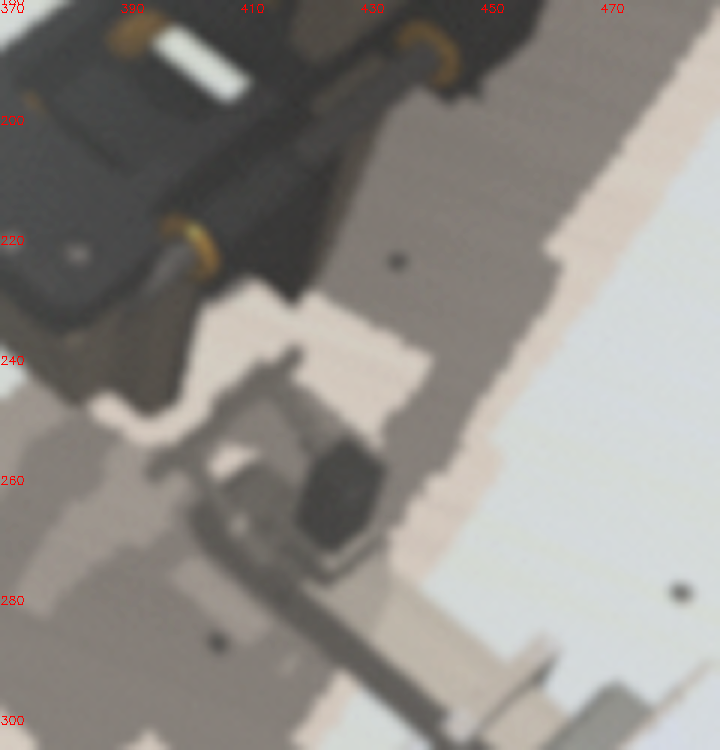

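View pics/g5t.png

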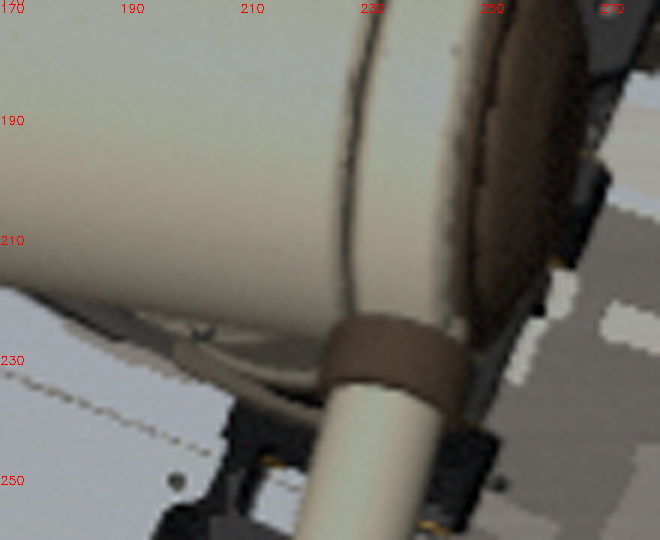

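The pin stands upright on the shaft with its loop towards the free end. The bar runs from (394,257) to (418,238). I'll compare this with the model.

```bash
python3 - <<'E'
from h import *
im=cv2.imread("pics/g5_scene.png");n="scene";sh=np.array([.336,-.086])
L=[];th=-.433;z=.12;Q=[.5558,.0773,SY]
b=lambda x0,x1,y0,y1,z:[[x0,y0,z],[x1,y0,z],[x1,y1,z],[x0,y1,z],[x0,y0,z]]
pr=lambda l:proj(n,pose(Q,l,z))+sh
for zz in(.012,.039): L.append(((0,255,0),pr(b(-.007,.007,-.007,.007,zz))))
for zz in(0,.012): L.append(((0,255,255),pr(b(-.009,.013,-.009,.009,zz))))
bx=.008+.0305*np.cos(th);bz=.007-.0305*np.sin(th)
L.append(((255,0,0),pr([[bx,-.0275,bz],[bx,.0275,bz]])))
for y in(-.0155,.0155):L.append(((255,0,255),pr([[.008,y,.007],[bx,y,bz]])))
crop(im,385,230,60,60,"pics/g5z.png",10,L)
E
```

```text
(no output)
```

View pics/g5z.png

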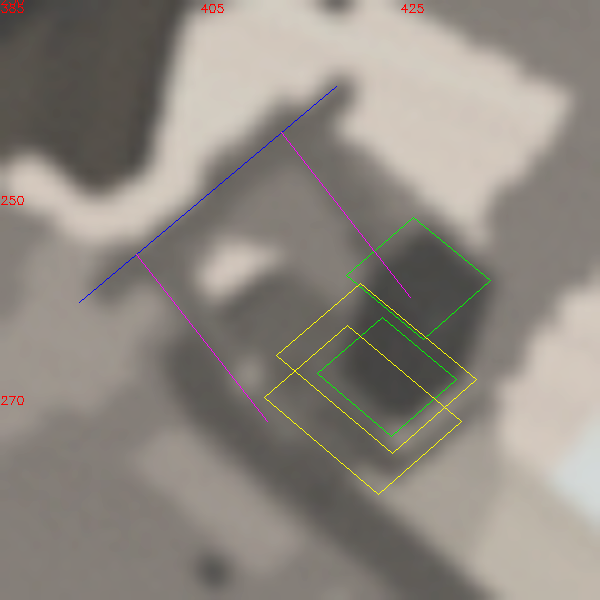

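```bash
python3 - <<'E'
from h import *
from workcell import bot
A=np.array([.5558,.0773]);sx=np.array([np.cos(SY),np.sin(SY)])
bot.set_gripper(.46,30)
def need(th):
    # stretched radius over rounded end
    c=22.02;phi=th-.88
    s=12.5**2-(c*np.sin(phi))**2
    return max(30.5,c*np.cos(phi)+np.sqrt(max(s,0)))*1e-3
b0=F(bot,8);print(b0)
def go(th,sp=.04,extra=0):
    r=need(th); X=.008+r*np.cos(th)-.0015; Z=.127-r*np.sin(th)+.0025-extra
    bot.line_to([*(A+sx*X),Z],max_speed=sp); f=F(bot,3)-b0
    print("%.2f th=%.2f X=%.4f Z=%.4f F=%s"%(bot.current_clock(),th,X,Z,np.round(f,1))); return f
r=.0305
bot.line_to([*(A+sx*.0357),.147],max_speed=.08); print(F(bot,3)-b0)
for th in np.arange(-.4,.5,.15):
    f=go(th)
    if np.linalg.norm(f)>20: print("STOP");break
im=upd("g6",bot); crop(im["scene"],370,200,120,105,'pics/g6s.png',6)
E
```

```text
[ 0.0894558  -0.21865414 -0.28333599]
[0.15913783 0.28663235 0.20287266]
19.46 th=-0.40 X=0.0346 Z=0.1414 F=[-0.6  0.6 -0.2]
19.73 th=-0.25 X=0.0361 Z=0.1370 F=[ 0.9 -0.1 -0. ]
19.99 th=-0.10 X=0.0368 Z=0.1325 F=[-1.1 -0.2  0.1]
20.26 th=0.05 X=0.0370 Z=0.1280 F=[-0.8  1.6 -0.1]
20.52 th=0.20 X=0.0364 Z=0.1234 F=[0.8 0.5 0.3]
20.79 th=0.35 X=0.0352 Z=0.1190 F=[ 0.3 -0.3  0.7]
```

View pics/g6s.png

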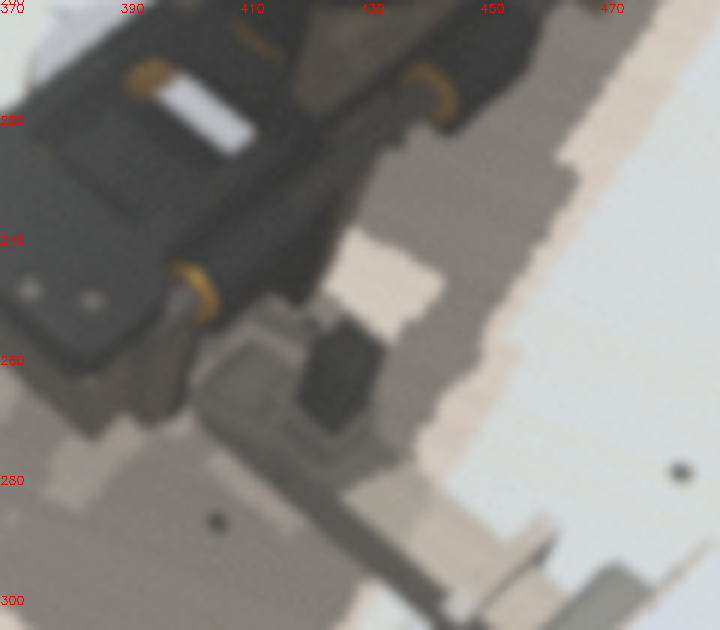

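The raised bar has gone from its old position, so it's moving down under the fingertips. The pin at (425,263) hasn't moved. I'll continue around the rounded end.

```bash
python3 - <<'E'
from h import *
from workcell import bot
A=np.array([.5558,.0773]);sx=np.array([np.cos(SY),np.sin(SY)])
b0=np.array([.1,-.2,-.3])
def need(th):
    c=22.02;phi=th-.88
    s=12.5**2-(c*np.sin(phi))**2
    return max(30.5,c*np.cos(phi)+np.sqrt(max(s,0)))*1e-3
for th in np.arange(.45,1.16,.1):
    r=need(th); X=.008+r*np.cos(th)-.001+.004*(th>.8); Z=.127-r*np.sin(th)+.0025
    bot.line_to([*(A+sx*X),Z],max_speed=.03); f=F(bot,3)-b0
    print("%.2f th=%.2f X=%.4f Z=%.4f F=%s"%(bot.current_clock(),th,X,Z,np.round(f,1)))
    if np.linalg.norm(f)>22: print("STOP");break
print(P(bot,5))
im=upd("g7",bot); crop(im["scene"],370,200,120,105,'pics/g7s.png',6)
E
```

```text
21.14 th=0.45 X=0.0345 Z=0.1162 F=[ 0.3 -0.1  2. ]
21.40 th=0.55 X=0.0335 Z=0.1132 F=[ 0.6 -0.5  1.1]
21.68 th=0.65 X=0.0332 Z=0.1096 F=[-0.   0.9  0.7]
21.94 th=0.75 X=0.0319 Z=0.1063 F=[0.2 0.1 1. ]
22.20 th=0.85 X=0.0338 Z=0.1036 F=[1.3 1.3 2.2]
22.47 th=0.95 X=0.0310 Z=0.1015 F=[-0.1  1.9  2.5]
22.73 th=1.05 X=0.0277 Z=0.1003 F=[1.6 2.2 3.3]
23.00 th=1.15 X=0.0242 Z=0.1001 F=[0.4 1.8 1.9]
[0.54717264 0.05473809 0.09990263]
```

View pics/g7s.png

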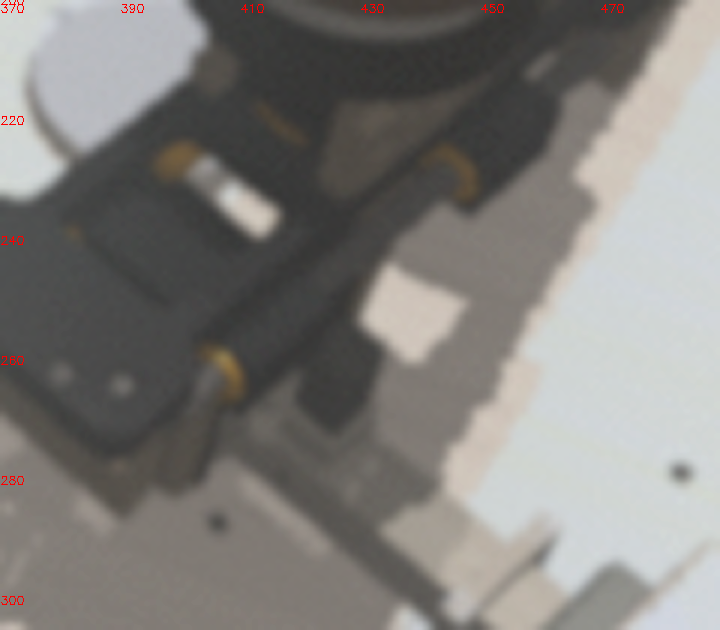

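```bash
python3 - <<'E'
from h import *
from workcell import bot
A=np.array([.5558,.0773]);sx=np.array([np.cos(SY),np.sin(SY)])
p=lambda X:A+sx*X
bot.line_to([*p(.0242),.104],max_speed=.05)
bot.line_to([*p(.048),.104],max_speed=.08)
b0=F(bot,6)
bot.line_to([*p(.048),.086],max_speed=.08)
print(bot.current_clock(),F(bot,3)-b0)
im=upd("g8",bot); crop(im["scene"],370,200,120,105,'pics/g8s.png',6)
E
```

```text
24.175 [ 0.52989391  0.0851619  -0.02407142]
```

View pics/g8s.png

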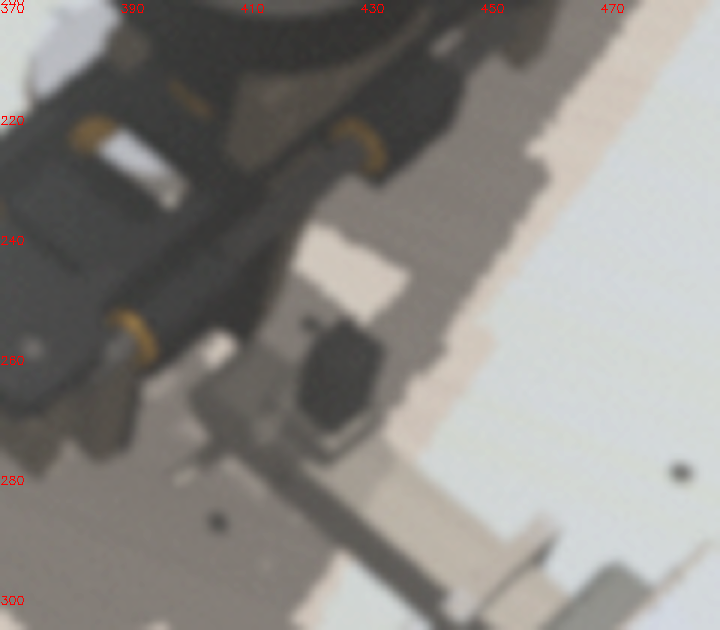

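The fingers now stand clear outside and a bar end is visible at about (400,279), just below the shaft end. I'll push it back along −x underneath.

```bash
python3 - <<'E'
from h import *
from workcell import bot
A=np.array([.5558,.0773]);sx=np.array([np.cos(SY),np.sin(SY)])
p=lambda X:A+sx*X
bot.line_to([*p(.036),.086],max_speed=.06)
b0=F(bot,6)
X=.036
while X>.0191:
    X-=.0012
    bot.line_to([*p(X),.086],max_speed=.02); f=F(bot,3)-b0
    print("%.2f X=%.4f Fsx=%.1f F=%s"%(bot.current_clock(),X,f[:2]@sx,np.round(f,1)))
    if np.linalg.norm(f)>9: print("STOP");break
print((P(bot,6)[:2]-A)@sx)
im=upd("g9",bot); crop(im["scene"],370,200,120,105,'pics/g9s.png',6)
E
```

```text
24.88 X=0.0348 Fsx=-1.2 F=[ 0.5  1.1 -0.2]
25.12 X=0.0336 Fsx=-1.5 F=[0.1 1.5 0.2]
25.38 X=0.0324 Fsx=-2.4 F=[ 0.8  2.3 -0.1]
25.62 X=0.0312 Fsx=-1.1 F=[ 0.8  0.9 -1.3]
25.88 X=0.0300 Fsx=-1.2 F=[ 0.9  0.9 -0.6]
26.12 X=0.0288 Fsx=-0.5 F=[ 0.2  0.5 -2.1]
26.38 X=0.0276 Fsx=-0.9 F=[ 0.6  0.7 -0.4]
26.62 X=0.0264 Fsx=-1.2 F=[-0.2  1.4 -1.2]
26.88 X=0.0252 Fsx=-0.9 F=[-0.5  1.2 -0.9]
27.12 X=0.0240 Fsx=-1.7 F=[ 0.4  1.6 -1.7]
27.38 X=0.0228 Fsx=-1.0 F=[ 0.6  0.9 -0.9]
27.62 X=0.0216 Fsx=-1.8 F=[ 0.7  1.6 -0.3]
27.88 X=0.0204 Fsx=-1.2 F=[-0.2  1.3 -0. ]
28.12 X=0.0192 Fsx=-1.5 F=[ 0.1  1.6 -0.1]
28.38 X=0.0180 Fsx=-1.6 F=[ 0.3  1.6 -0.2]
0.017908001792759802
```

View pics/g9s.png

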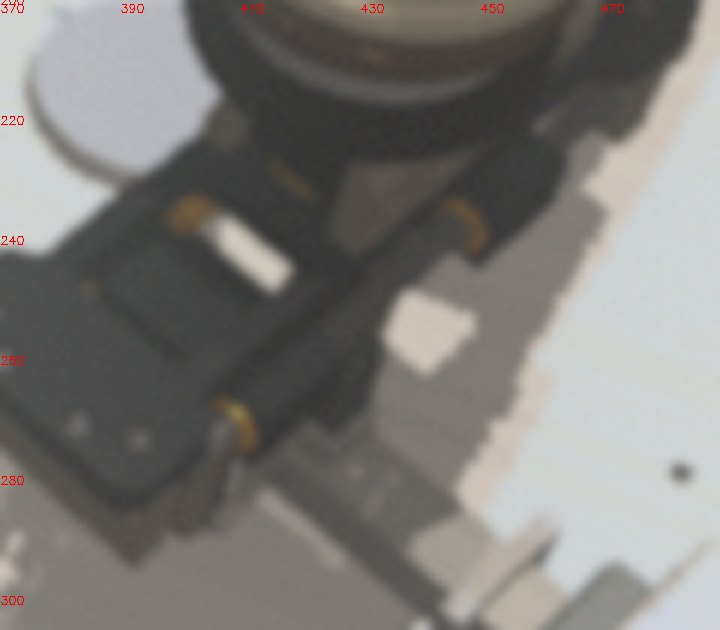

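```bash
python3 - <<'E'
from h import *
from workcell import bot
A=np.array([.5558,.0773]);sx=np.array([np.cos(SY),np.sin(SY)])
p=lambda X:A+sx*X
bot.hold(.2);b0=F(bot,10);print(b0)
X=.018
while X>.0111:
    X-=.0008
    bot.line_to([*p(X),.086],max_speed=.02); f=F(bot,5)-b0
    print("%.2f X=%.4f Fsx=%.1f F=%s"%(bot.current_clock(),X,f[:2]@sx,np.round(f,1)))
    if f[:2]@sx>5 or np.linalg.norm(f)>8: print("STOP");break
print((P(bot,6)[:2]-A)@sx)
E
```

```text
[-0.00772548  0.09416298 -1.21623648]
28.93 X=0.0172 Fsx=2.3 F=[-1.  -2.1  1.4]
29.18 X=0.0164 Fsx=4.7 F=[-1.8 -4.4 -0. ]
29.43 X=0.0156 Fsx=6.4 F=[-2.3 -6.   1.4]
STOP
0.016562395387598804
```

The loop reached its end stop gently, at about 6 N. I'll back off, rise and look.

```bash
python3 - <<'E'
from h import *
from workcell import bot
A=np.array([.5558,.0773]);sx=np.array([np.cos(SY),np.sin(SY)])
p=lambda X:A+sx*X
bot.line_to([*p(.06),.086],max_speed=.1)
print(F(bot,5))
bot.line_to([*p(.06),.22],max_speed=.2)
bot.goto([.42,-.12,.25],down(SY+np.pi/2))
print(bot.current_clock())
im=upd("g10",bot); crop(im["scene"],375,230,70,70,'pics/g10s.png',9);crop(im["top"],190,180,80,70,"pics/g10t.png",8)
E
```

```text
[ 0.24169846  0.07808492 -0.23569153]
31.6
```

View pics/g10s.png

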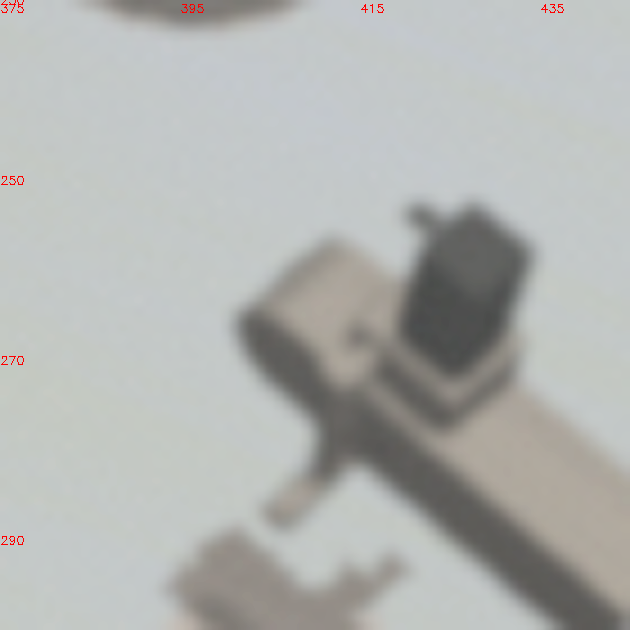

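View pics/g10t.png

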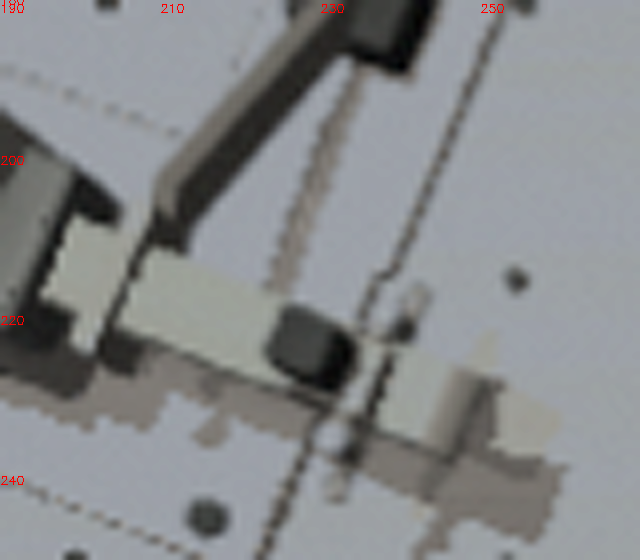

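```bash
python3 - <<'E'
from h import *
SH={"scene":np.array([.336,-.086]),"top":np.array([-.237,-.592])}
A=np.array([.5558,.0773])
for n in CAM:
    im=cv2.imread(f"pics/g10_{n}.png");L=[]
    for th,col in((1.57,(255,0,0)),(1.45,(0,0,255))):
        bx=.008+.0305*np.cos(th);bz=.007-.0305*np.sin(th)
        q=proj(n,pose([*A,SY],[[bx,-.0275,bz],[bx,.0275,bz]],.12))+SH[n];L.append((col,q));print(n,th,q.round(1).tolist())
    b=lambda x0,x1,y0,y1,z:[[x0,y0,z],[x1,y0,z],[x1,y1,z],[x0,y1,z],[x0,y0,z]]
    L.append(((0,255,0),proj(n,pose([*A,SY],b(-.007,.007,-.007,.007,.039),.12))+SH[n]))
    for z in(0,.012):L.append(((0,255,255),proj(n,pose([*A,SY],b(-.009,.013,-.009,.009,z),.12))+SH[n]))
    crop(im,*dict(scene=(375,230,70,70),top=(190,180,80,70))[n],f"pics/g11{n}.png",5,L)
a=cv2.imread("pics/g11scene.png");b=cv2.imread("pics/g11top.png");cv2.imwrite("pics/g11.png",np.hstack([a,b]))
E
```

```text
scene 1.57 [[427.4, 265.0], [402.8, 286.6]]
scene 1.45 [[425.6, 263.5], [401.0, 284.9]]
top 1.57 [[232.7, 242.5], [244.1, 215.5]]
top 1.45 [[234.4, 243.2], [245.9, 216.2]]
```

View pics/g11.png

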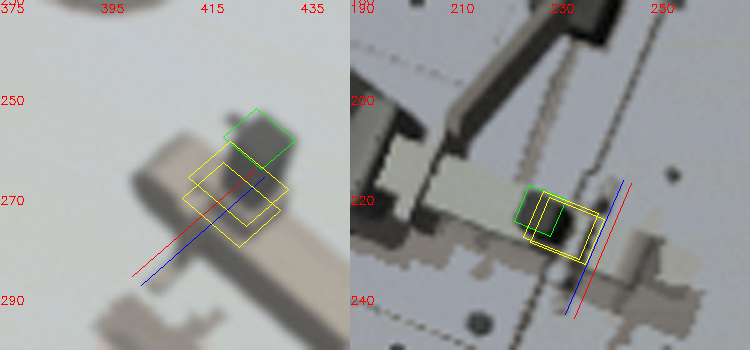

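The loop hangs under the shaft, with its bar end at (405,287). Relative to the knob it sits at about 1.6 rad. The camera alone can't settle the seat height, and there's time left, so I'll press the knob top lightly with shut fingers to check it.

```bash
python3 - <<'E'
from h import *
from workcell import bot
A=np.array([.5558,.0773]);sx=np.array([np.cos(SY),np.sin(SY)]);q=A-sx*.001
bot.set_gripper(0.0,20)
bot.goto([*q,.185],down(SY+np.pi/2))
bot.line_to([*q,.164],max_speed=.06)
b0=F(bot,8);print(bot.current_clock(),b0)
z=.164
while z>.1555:
    z-=.0006; bot.line_to([*q,z],max_speed=.02); f=F(bot,3)-b0
    print("%.2f %.4f %s %.4f"%(bot.current_clock(),z,f.round(1),P(bot,3)[2]))
    if f[2]>8: break
bot.hold(.1); print("P",P(bot,8),F(bot,4)-b0)
bot.line_to([*q,.2],max_speed=.15)
bot.goto([.42,-.12,.25],down(SY+np.pi/2))
bot.set_gripper(1.0)
print(bot.current_clock())
im=upd("g12",bot); crop(im["scene"],375,230,70,70,'pics/g12s.png',8)
cv2.imwrite("pics/g12full.png",im["top"])
E
```

```text
33.9083 [ 0.52304128 -0.66361905 -0.7411973 ]
34.16 0.1634 [-0.9  0.8  1.1] 0.1637
34.41 0.1628 [-0.6  0.9  0.9] 0.1628
34.66 0.1622 [-1.1 -0.2  0.6] 0.1621
34.91 0.1616 [-0.6  0.5  0.1] 0.1615
35.16 0.1610 [-1.6  0.6 -0.2] 0.1609
35.41 0.1604 [-0.5  0.5  0.6] 0.1603
35.66 0.1598 [-0.8  1.1  0.6] 0.1597
35.91 0.1592 [-0.8  0.8  2.6] 0.1595
36.16 0.1586 [-1.6  2.1  6.3] 0.1594
36.41 0.1580 [-3.1  2.3  9.3] 0.1593
P [0.55669904 0.07845861 0.15933858] [-2.7079921   1.83957854  8.50898631]
39.2833
```

View pics/g12s.png

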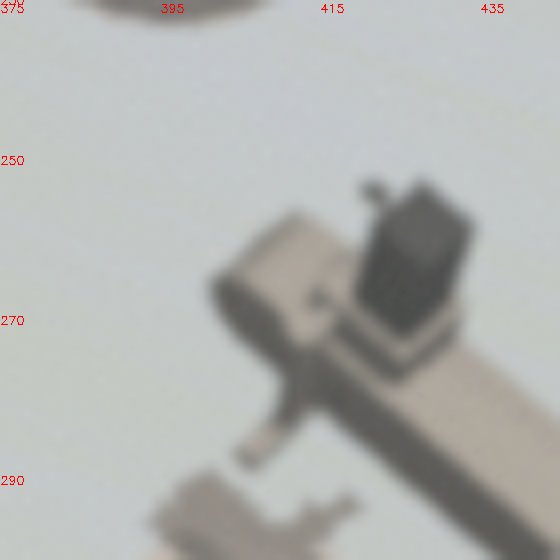

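View pics/g12full.png

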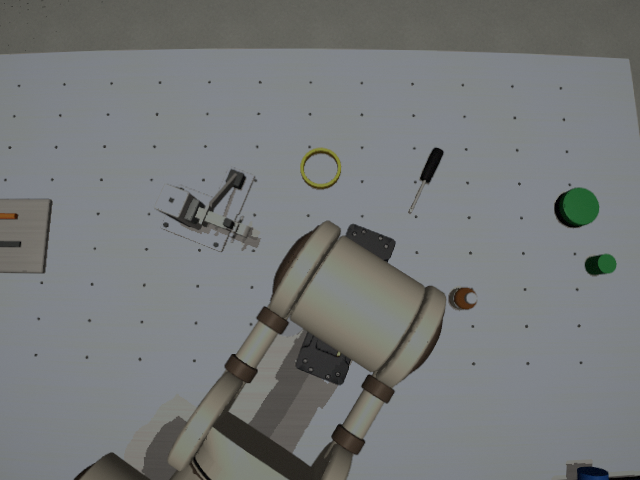

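```bash
python3 - <<'E'
from workcell import bot
bot.job_done(); print(bot.current_clock())
E
```

```text
the job is handed in; nothing more can be done
the job is handed in; nothing more can be done
```

The hitch pin is through the shaft's cross hole with its head on the shaft and its loop towards the free end. The loop has been swung over the rounded end and hangs underneath. I let go and handed the job in at about 39 s of the 61 s allowed.

- **Forces:** The tip found the hole on the first try. The highest wrist reading was about 14 N in z, plus 5 N sideways, as the head seated. Pushing the loop round and under took about 7 N or less.
- **Seating:** The pin stopped firmly as the head met the shaft. A later press of about 9 N on the knob top found it firm at 159.3–159.5 mm, against 159 mm expected. I take that small difference as reading error.
- **Loop:** I pushed it back until it met a firm stop, then backed off. In the last pictures it hangs below the shaft at roughly 1.6 rad, so it may rest against its 1.62 rad stop rather than at exactly 1.57.
- **Disagreement:** My projected model of the seated pin was 1–2 pixels off the pictures, about 2–3 mm along the shaft. I relied on touch for the seat height and end stop.
- **Other things on the table:** The tape, bottle and screwdriver are where they started in the last top view. The arm hid the dish in that view, so I did not check it at the end.

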